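# Hold the amber reference cell in the photometer's light path

### The arm

A 7-joint arm with a two-finger parallel gripper is mounted at the origin on a cart in front of the work surface, level with it; the furniture and walls round the work are solid. World frame = base frame: x ahead of the robot, y to its left, z up, the work surface at z = 0. Lengths are in m, angles in rad, forces in N, time in s.
With the tool pointing down it reaches from about 0.4 to 0.85 m from the base axis. Payload 6.9 kg.
Tool frame: the origin (TCP) lies at the very end of the fingers, on their centre line; the grasp point (between the pads) lies 19 mm behind it; z points along the fingers, y is the line along which they close (so a half turn about z gives the same grasp; the last joint's range is limited). The gripper opens to 85 mm and grips with 20 to 120 N. Pads are 22 mm wide; open, the fingers measure 114 mm over their backs; the gripper's body (76 mm by 85 mm) begins 54 mm behind the grasp point. The pads swing forward as they close: fully open they stand 13 mm farther back than shut.
Start: joints at [1.377, 0.507, -0.238, 1.5, 0.126, 1.149, -0.155], TCP at [0.184, -0.597, 0.231] pointing down, gripper open.
Joint ranges: [-3.08, 3.08], [-0.24, 2.05], [-1.43, 1.35], [0, 2.5], [-1.52, 4.66], [0.17, 1.96], [-2.89, 2.89]. Speed limits (rad/s): [2.39, 2.39, 3.14, 3.14, 3.14, 3.14, 3.14].

### API

Orientations are given as a unit quaternion [x, y, z, w].
In Python, from station import manip, imaging, job gives the robot as it stands.
- The arm moves only by the tool jog_arm, never from a script. Its argument "series" is a list of rows, each a list of 7 numbers: the shift along the tool's x, y, z in mm, then the turn, a rotation vector about the tool's x, y, z in degrees, then the finger opening in mm, from 0 to 85.4. A call has 1 to 5 rows; each row shifts and turns the commanded pose from where the row before left it, along the tool's axes as they then stand; what a row does not reach is not made up. A row lasts 1/12 s, in which the tool goes at most 41.7 mm and 7.16 degrees, less where a joint would pass 70% of its speed; a pose out of reach is approached as far as the arm can. A call with a gripper value outside its range is refused whole. The fingers move at their own pace and stop on an object; the grip force is fixed at half the most. Time passes only in rows, so rows that do not move let the fingers close. It gives the time, the measured TCP pose, the force, the opening and the grip force at its end, in the units of the state.
- manip.sense(): the state, without advancing time (a new reading comes with each control period).
- imaging.read_camera(name): name is "scene" or "top"; returns a dict with "frame" (384x512x3 uint8, red, green, blue), "z_map" (384x512 float32, m along the optical axis (not along the pixel's ray), 0 where there is no reading), "camera_matrix" (3x3 intrinsics, pixels), "R" (3x3) and "t" (3): a world point X has camera coordinates R X + t. Camera axes: x right, y down, z forward; pixel columns grow to the right and rows downward; lengths in m; the calibration is good to about 2 mm. A picture is of the moment at which its call begins.
- job.job_done(): hands the job in; it is judged then, once.
The state is a dict: "time_s": time; "joints": joint angles; "dq": joint speeds; "effort": joint torques, N m; "position": TCP position; "tool_rot": TCP orientation; "force": force on the tool from outside, world axes, zero at the start; "ft_torque": the same for the moment, N m; "width": finger opening in m; "grasp_force": force on a finger pad.
Only numpy, scipy, OpenCV 4.12 (cv2) and the standard library are available. Lean on these libraries where they do the work, as an engineer would, in place of code of your own. Each camera call takes 0.05 s, during which the arm holds its last target. There are 200 camera calls.

### The job

First open the photometer's shutter by sliding its red knob all the way towards you. Then take the amber glass cell out of the rack, gripping it by its two white frosted faces and never touching its clear windows with the fingers, and hold it upright and still in the light path, centred between lamp and detector with the windows facing them, so that the whole beam passes through both windows. Do not bump the photometer with the cell, leave the other cells and things as they are, and finish while still holding the cell there.

Things in the scene. Friction and masses are not known exactly. Their poses are not given: they have to be found in the camera images.
- photometer: Open-path photometer, fixed; grey base 310 x 90 x 14 mm (x, y, z), origin under its centre. The beam, 10 mm across, runs along its x axis, 120 mm above the table, from the blue lamp head at -x to the white detector head at +x. Heads 70 x 70 x 50 mm, on posts, centred 105 mm from the origin, tops at z = 145 mm. The free gap runs from x = -62 to +66 mm.
- beam_mid (a point): Middle of the light path, 120 mm above the photometer's origin, halfway between the heads; axes as the photometer's (x along the beam).
- shutter (a joint): Sliding shutter on the lamp head, m: 0 = closed, 0.035 = fully open (end stop). It slides along the photometer's +y; friction about 2 N, stays where left.
- shutter_knob (a point): Middle of the red upright shutter knob: 16 mm across (13 mm waist), 28 mm tall, its top at z = 177 mm, standing on a 3 mm plate whose top is at z = 149 mm, on top of the lamp head. At joint value 0 it lies at x = -95, y = -17.5 mm in the photometer's frame, and moves with the shutter.
- cell_rack: Low grey rack, fixed, 220 x 70 x 20 mm (x, y, z), origin at the centre of its underside. Three pockets in a row along its x axis at x = -70, 0 and 70 mm, 12 mm deep (floor at z = 8 mm), about 2 mm loose on each side of a cell. The cells stand in them in any order, their x axes along the row.
- amber_cell: Solid amber glass cell, loose, 42 x 30 x 64 mm (x, y, z), about 0.15 to 0.22 kg; origin at the centre of its underside. Its clear windows look to +x and -x; its white frosted faces, 40 mm long and 30 mm apart, look to +y and -y.
- amber_cell_center (a point): Centre of the amber cell, 32 mm above its underside; axes as the cell's.
- amber_windows: The amber cell's two clear windows, part of the cell: panes 26 mm wide and 58 mm tall on its +x and -x ends. Origin and axes are the cell's.
- green_cell: Green glass cell in the rack; stays there. Same build, size and axes as the amber cell.
- clear_cell: Colourless glass cell in the rack; stays there. Same build, size and axes as the amber cell.
- ring_mould: Grey ring mould, loose, 75 mm across, 40 mm tall, origin under its centre; a bystander behind the work.
- tape_roll: Roll of brown tape, loose, 67 mm across, 24 mm tall; a bystander behind the work.
- stopwatch: Black stopwatch, loose, 65 x 58 x 15 mm; a bystander behind the work.
Things that resemble listed ones, but are neither listed nor needed, are in the scene too. Leave any yellow look-alike of the amber_cell alone.

How it is judged:
By the outcome, as a careful person would: the job done as asked, in the order asked, and still so for the second after the job is handed in, while the arm keeps its last pose, push and grip.
It also fails if it takes over 54 s, if anything falls off the work surface, if the arm or the gripper's body presses on something with over 40 N, if the wrist force passes 120 N, or if a joint passes its speed limit or range.

## Working session

There is one attempt and no reset: what is moved stays moved. The work goes in short steps, Python scripts to look and compute and a tool call to move; the robot and the scene stay as the last step left them, time stands still between calls to the robot, and variables do not carry over. Pictures are saved under pics/ and viewed, at most 10 in all, crops included, and the job is handed in when it is done.

Besides the shell and the picture viewer there is one more tool, called after "Request:" as name([rows], argument=value, ...), one row to a line, values as JSON. jog_arm: Moves the arm, as the interface text tells. Its arguments: {"type":"object","properties":{"series":{"type":"array","items":{"type":"array","items":{"type":"number"}}}},"required":["series"]}

```bash
mkdir -p pics
cat > h.py <<'E'
import numpy as np, cv2
from station import manip, imaging, job
from scipy.spatial.transform import Rotation as Rn
def cam(n):
    c=imaging.read_camera(n); return c
def save(c,f,crop=None,s=1):
    im=c['frame'][:,:,::-1]
    if crop: im=im[crop[0]:crop[1],crop[2]:crop[3]]
    cv2.imwrite('pics/'+f,cv2.resize(im,None,fx=s,fy=s,interpolation=cv2.INTER_CUBIC))
def world(c):
    z=c['z_map']; v,u=np.indices(z.shape); K=c['camera_matrix']
    p=np.stack([(u-K[0,2])/K[0,0]*z,(v-K[1,2])/K[1,1]*z,z],-1)
    return (p-c['t'])@c['R']
def ray(c,u,v,h):
    K=c['camera_matrix'];d=np.array([(u-K[0,2])/K[0,0],(v-K[1,2])/K[1,1],1])@c['R'];o=-c['t']@c['R']
    return o+d*(h-o[2])/d[2]
E
python3 - <<'E'
from h import *
s=manip.sense();print({k:np.round(v,3) for k,v in s.items()})
for n in('scene','top'):
    c=cam(n);save(c,n+'0.png',s=1.5);print(n,c['camera_matrix'],-c['t']@c['R'],c['R'])
    np.savez(n+'0.npz',**c)
E
```

```text
{'time_s': np.float64(0.0), 'joints': array([ 1.377,  0.508, -0.238,  1.501,  0.126,  1.149, -0.155]), 'dq': array([ 0.001,  0.001, -0.001,  0.001,  0.   , -0.   , -0.001]), 'effort': array([-1.0000e-03, -6.2061e+01, -2.1860e+00, -2.4965e+01,  1.3000e-02,
        1.2000e-02,  0.0000e+00]), 'position': array([ 0.184, -0.597,  0.23 ]), 'tool_rot': array([ 0.989,  0.149, -0.   , -0.001]), 'force': array([ 0.483, -0.215,  0.138]), 'ft_torque': array([-0.04 , -0.017, -0.   ]), 'grasp_force': np.float64(0.0), 'width': np.float64(0.085)}
scene [[413.84343661   0.         257.02125582]
 [  0.         413.84343661 189.43149805]
 [  0.           0.           1.        ]] [0.00471252 0.46341198 0.78015216] [[-0.57709172 -0.81652451  0.01590211]
 [-0.54622794  0.37143358 -0.75078101]
 [ 0.60712452 -0.44195568 -0.66035974]]
top [[367.97434115   0.         252.63011732]
 [  0.         367.97434115 187.93476754]
 [  0.           0.           1.        ]] [0.56193788 0.0025272  1.11739347] [[-0.00964003 -0.99991522 -0.00875381]
 [-0.99855386  0.01008919 -0.05280529]
 [ 0.05288913  0.00823211 -0.99856646]]
```

View pics/scene0.png

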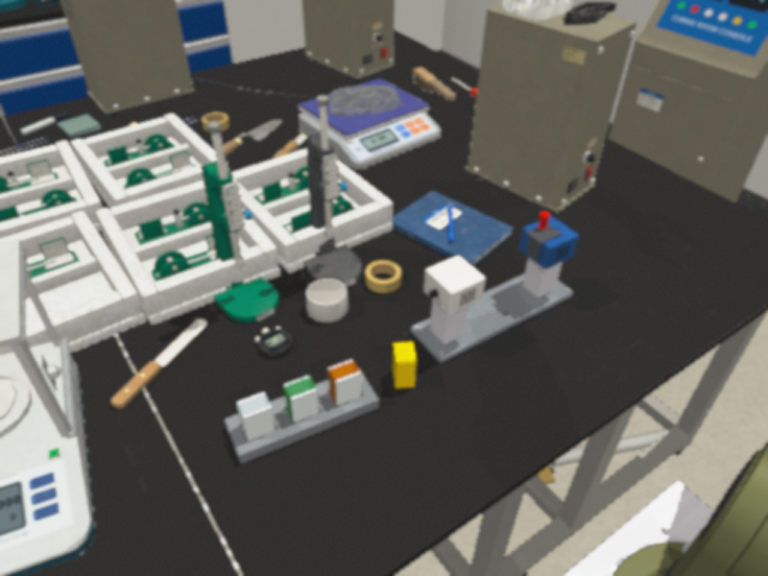

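View pics/top0.png

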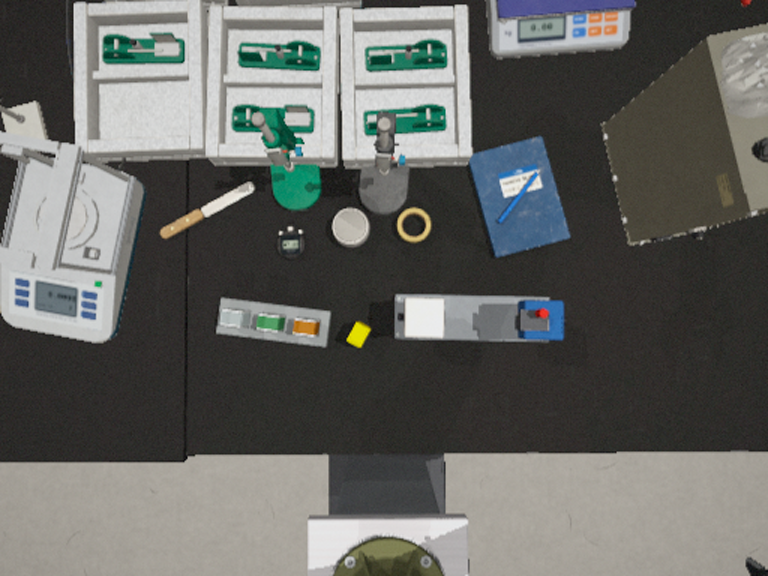

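The top view shows the lamp at (543,318), the knob at (543,313), the detector at (424,318), the rack at (273,323) with the amber cell at (306,327), and the yellow decoy at (358,334). All are in pixels of the 1.5x picture.

```bash
cat > m.py <<'E'
from h import *
def rect(P,m,zs,name):
    # contour pixels -> plane via ray; P cam
    m=cv2.morphologyEx(m.astype(np.uint8),cv2.MORPH_OPEN,np.ones((3,3)))
    cs,_=cv2.findContours(m,cv2.RETR_EXTERNAL,cv2.CHAIN_APPROX_NONE)
    for k in cs:
        if cv2.contourArea(k)<40: continue
        w=np.array([ray(P,u,v,zs)[:2] for u,v in k[:,0]])*1000
        r=cv2.minAreaRect(w.astype(np.float32)); print(name,np.round(r[0],1),np.round(r[1],1),round(r[2],2),'px',k[:,0].mean(0).round())
for n in('top','scene'):
    c=cam(n);W=world(c);z=W[...,2];roi=(W[...,0]>.3)&(W[...,0]<.75)&(abs(W[...,1])<.4)
    hsv=cv2.cvtColor(c['frame'],cv2.COLOR_RGB2HSV);H,S,V=[hsv[...,i].astype(int) for i in range(3)]
    print(n)
    rect(c,roi&(z>.136)&(z<.156),.145,'heads')
    rect(c,roi&(z>.064)&(z<.08),.072,'celltops')
    rect(c,roi&(z>.064)&(z<.08)&(S>120)&(H<18),.072,'amber')
    rect(c,roi&(z>.009)&(z<.025)&(S<60),.017,'base/rack')
    red=roi&(S>150)&((H<6)|(H>174))&(z>.14); q=W[red]; print('red n',len(q),np.round(q[q[:,2]>.172].mean(0),4),q[:,2].max())
    for nm,(lo,hi) in dict(h=(.14,.15),c=(.068,.076)).items():
        q=W[roi&(z>lo)&(z<hi)];print(nm,np.round(np.median(q[:,2]),4))
E
python3 m.py
```

```text
top
heads [ 545.1 -272.5] [76.1 68.5] 88.44 px [361. 213.]
heads [551.8 -66.3] [68.6 68.5] 89.31 px [282. 211.]
celltops [534.9 153.9] [42.3 30.1] 82.36 px [203. 217.]
celltops [545.3 222.4] [42.7 28.3] 89.45 px [178. 214.]
celltops [553.1 292.1] [40.2 31.2] 89.45 px [154. 211.]
base/rack [527.1 -25.9] [14.9 35.7] 89.36 px [266. 219.]
base/rack [544.4 223.9] [221.6  70.4] 82.27 px [178. 214.]
base/rack [ 549.3 -203.7] [178.9  89.3] 89.43 px [324. 210.]
base/rack [579.2 -28. ] [17.9 32.9] 89.36 px [266. 201.]
base/rack [703.2 188.8] [51.3 60.7] 89.86 px [194. 162.]
red n 39 [ 0.557  -0.2668  0.1775] 0.18120994592247971
h 0.1461
c 0.0729
scene
heads [544.3 -64.7] [75.4 76.2] 88.66 px [303. 184.]
heads [ 538.1 -269.5] [86.5 75.3] 86.67 px [366. 156.]
celltops [548.1 291.7] [42.1 35.5] 81.68 px [169. 271.]
celltops [538.4 223.2] [42.3 36. ] 79.69 px [200. 259.]
celltops [529.6 154.6] [43.4 35.4] 83.34 px [230. 248.]
celltops [535.7 -54.3] [55. 33.] 47.36 px [300. 209.]
celltops [ 531.4 -266.4] [57.4 40.3] 36.33 px [362. 179.]
amber [533.6 154. ] [43.2 18.9] 83.45 px [228. 247.]
base/rack [540.  221.4] [221.8  78.4] 82.18 px [200. 278.]
base/rack [694.  189.7] [63.8 55.2] 16.69 px [183. 227.]
base/rack [701.5  77.6] [65.5 27.7] 67.06 px [219. 208.]
base/rack [ 540.8 -169.3] [310.2  92.1] 88.14 px [325. 211.]
red n 51 [ 0.5532 -0.267   0.1768] 0.1791249605171399
h 0.1451
c 0.072
```

Request:
jog_arm([
  [0,0,-5,0,0,-7,50],
  [0,0,-5,0,0,-7,50],
  [0,0,-5,0,0,-7,50],
  [0,0,-5,0,0,-7,50],
  [0,0,-5,0,0,-7,50],
])

```text
time_s: 0.62
position: [0.1839, -0.5972, 0.2563]
tool_rot: [0.897, 0.442, -0.0, -0.0]
force: [-0.8, 0.1, 0.3]
width: 0.0501
grasp_force: 0.0
```

Request:
jog_arm([
  [0,0,0,0,0,-7,50],
  [0,0,0,0,0,-7,50],
  [0,0,0,0,0,-7,50],
  [0,0,0,0,0,-7,50],
  [0,0,0,0,0,-7,50],
])

```text
time_s: 1.03
position: [0.1838, -0.5972, 0.2561]
tool_rot: [0.723, 0.691, 0.0, -0.0]
force: [-0.3, -0.7, -0.8]
width: 0.0503
grasp_force: 0.0
```

```bash
cat > st.py <<'E'
from h import *
import sys
s=manip.sense();R=Rn.from_quat(s['tool_rot']).as_matrix();p=s['position']*1000
print('t',round(s['time_s'],2),'p',p.round(1),'yaw tool x',np.degrees(np.arctan2(R[1,0],R[0,0])).round(2),'z',R[:,2].round(3),'F',s['force'].round(1),'w',round(s['width']*1000,1),'g',s['grasp_force'].round(1),'q',s['joints'].round(2))
if len(sys.argv)>3: print('tool delta',(R.T@(np.array(sys.argv[1:4],float)-p)).round(1))
E
python3 st.py 562 -267 240
python3 - <<'E'
from h import *
c=dict(np.load('top0.npz'));hsv=cv2.cvtColor(c['frame'],cv2.COLOR_RGB2HSV)
m=(hsv[...,1]>150)&((hsv[...,0]<6)|(hsv[...,0]>174));m[:190]=0;m[230:]=0;m[:,:340]=0;m[:,400:]=0
v,u=np.nonzero(m);print(len(u),u.min(),u.max(),v.min(),v.max(),ray(c,u.mean(),v.mean(),.177),world(c)[m][:,2].round(3))
E
```

```text
39 357 365 206 211 [ 0.55638599 -0.2647669   0.177     ] [0.179 0.178 0.155 0.168 0.176 0.176 0.181 0.176 0.181 0.18  0.155 0.169
 0.177 0.178 0.178 0.177 0.177 0.175 0.175 0.157 0.169 0.176 0.177 0.178
 0.179 0.174 0.178 0.149 0.153 0.152 0.17  0.177 0.179 0.179 0.177 0.18
 0.171 0.177 0.151]Traceback (most recent call last):
  File "st.py", line 4, in <module>
    print('t',round(s['time_s'],2),'p',p.round(1),'yaw tool x',np.degrees(np.arctan2(R[1,0],R[0,0])).round(2),'z',R[:,2].round(3),'F',s['force'].round(1),'w',round(s['width']*1000,1),'g',s['grasp_force'].round(1),'q',s['joints'].round(2))
                                                                                                                                                                                           ^^^^^^^^^^^^^^^^^^^^^^
AttributeError: 'float' object has no attribute 'round'
```

Request:
jog_arm([
  [23,24,0,0,0,0,50],
  [23,24,0,0,0,0,50],
  [23,24,0,0,0,0,50],
  [23,24,0,0,0,0,50],
  [23,24,0,0,0,0,50],
])

```text
time_s: 1.45
position: [0.3104, -0.4873, 0.2561]
tool_rot: [0.725, 0.689, 0.0, -0.0]
force: [0.1, -0.1, -0.8]
width: 0.0498
grasp_force: 0.0
```

Request:
jog_arm([
  [23,24,0,0,0,0,50],
  [23,24,0,0,0,0,50],
  [23,24,0,0,0,0,50],
  [23,24,0,0,0,0,50],
  [23,24,0,0,0,0,50],
])

```text
time_s: 1.87
position: [0.4361, -0.3785, 0.2562]
tool_rot: [0.725, 0.689, -0.0, -0.0]
force: [0.6, -0.1, 0.1]
width: 0.05
grasp_force: 0.0
```

Request:
jog_arm([
  [23,24,0,0,0,0,50],
  [23,24,0,0,0,0,50],
  [23,24,0,0,0,0,50],
  [23,24,0,0,0,0,50],
  [0,0,0,0,0,-2,50],
])

```text
time_s: 2.28
position: [0.5409, -0.285, 0.2565]
tool_rot: [0.709, 0.705, 0.003, -0.0]
force: [0.1, 1.2, -0.2]
width: 0.05
grasp_force: 0.0
```

```bash
sed -i "s/s\['grasp_force'\].round(1)/round(float(s['grasp_force']),1)/" st.py; python3 st.py 556 -266 159
```

```text
t 2.28 p [ 540.9 -285.   256.5] yaw tool x 89.64 z [ 0.004  0.004 -1.   ] F [ 0.1  1.2 -0.2] w 50.0 g 0.0 q [ 0.82  0.51 -0.62  1.5   0.3   1.23  0.16]
tool delta [18.7 14.6 97.6]
```

Request:
jog_arm([
  [9,8,0,0,0,0,50],
  [10,7,0,0,0,0,50],
  [0,0,30,0,0,0,50],
  [0,0,30,0,0,0,50],
  [0,0,0,0,0,0,50],
])

```text
time_s: 2.7
position: [0.548, -0.2733, 0.1911]
tool_rot: [0.713, 0.701, -0.002, -0.004]
force: [-1.1, -0.4, -0.7]
width: 0.0502
grasp_force: 0.0
```

```bash
python3 st.py 556 -266 160
python3 - <<'E'
from h import *
c=cam('scene');save(c,'s1.png',(80,240,240,460),3)
E
```

```text
t 2.7 p [ 548.  -273.3  191.1] yaw tool x 89.03 z [-0.008  0.003 -1.   ] F [-1.1 -0.4 -0.7] w 50.2 g 0.0 q [ 0.78  0.57 -0.59  1.58  0.34  1.1   0.09]
tool delta [ 7.3  8.2 31.1]
```

View pics/s1.png

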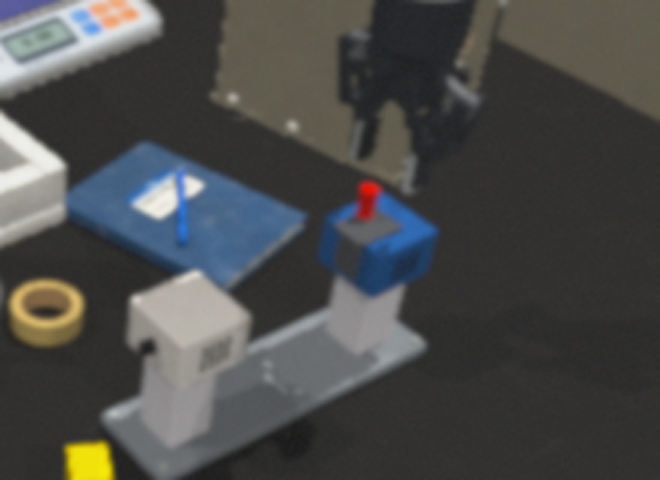

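The fingers straddle the red knob, which is at crop (368,200), with the tips above it at (360,150) and (410,185). I'll correct the 7–8 mm lag and go down.

Request:
jog_arm([
  [4,4,0,0,0,0,50],
  [4,4,0,0,0,0,50],
  [0,0,10,0,0,0,50],
  [0,0,10,0,0,0,50],
  [0,0,10,0,0,0,50],
])

```text
time_s: 3.17
position: [0.5593, -0.266, 0.1659]
tool_rot: [0.713, 0.702, 0.0, 0.0]
force: [0.0, -1.5, -0.3]
width: 0.0501
grasp_force: 0.0
```

```bash
python3 st.py 514 -266 158
```

```text
t 3.17 p [ 559.3 -266.   165.9] yaw tool x 89.12 z [ 0.001 -0.001 -1.   ] F [ 0.  -1.5 -0.3] w 50.1 g 0.0 q [ 0.75  0.6  -0.58  1.61  0.36  1.05  0.05]
tool delta [ -0.7 -45.3   7.9]
```

Request:
jog_arm([
  [0,0,9,0,0,0,50],
  [0,-5,0,0,0,0,50],
  [0,-8,0,0,0,0,50],
  [0,-8,0,0,0,0,50],
  [0,0,0,0,0,0,50],
])

```text
time_s: 3.58
position: [0.5365, -0.2659, 0.1577]
tool_rot: [0.713, 0.701, -0.0, -0.0]
force: [-1.1, -0.4, -0.3]
width: 0.0501
grasp_force: 0.0
```

Request:
jog_arm([
  [0,-7,0,0,0,0,50],
  [0,-6,0,0,0,0,50],
  [0,-5,0,0,0,0,50],
  [0,0,0,0,0,0,50],
  [0,0,0,0,0,0,50],
])

```text
time_s: 4.0
position: [0.5195, -0.2656, 0.1575]
tool_rot: [0.713, 0.701, -0.0, -0.0]
force: [0.1, 0.5, -0.7]
width: 0.05
grasp_force: 0.0
```

```bash
python3 st.py 514 -266 157
```

```text
t 4.0 p [ 519.5 -265.6  157.5] yaw tool x 89.09 z [-0.001 -0.    -1.   ] F [ 0.1  0.5 -0.7] w 50.0 g 0.0 q [ 0.8   0.56 -0.59  1.71  0.36  0.98  0.06]
tool delta [-0.5 -5.5  0.5]
```

Request:
jog_arm([
  [0,-2,0,0,0,0,50],
  [0,-2,0,0,0,0,50],
  [0,-1,0,0,0,0,50],
  [0,0,0,0,0,0,50],
])

```text
time_s: 4.33
position: [0.5152, -0.2654, 0.1573]
tool_rot: [0.713, 0.702, 0.0, 0.0]
force: [0.9, -0.7, 0.6]
width: 0.0505
grasp_force: 0.7
```

Run:
```python
from h import *
c=cam('scene');save(c,'s2.png',(80,240,290,450),4)
```

```text
(no output)
```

View pics/s2.png

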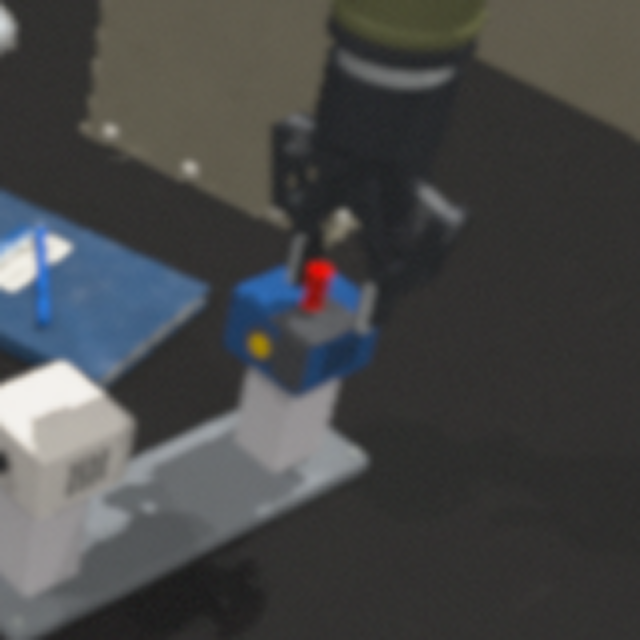

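The knob (crop 318,285) has moved towards the robot and the yellow lamp opening at (258,345) is uncovered. I'll keep pulling until it meets the end stop.

Request:
jog_arm([
  [0,-2,0,0,0,0,50],
  [0,-1,0,0,0,0,50],
  [0,0,0,0,0,0,50],
])

```text
time_s: 4.63
position: [0.512, -0.2653, 0.1573]
tool_rot: [0.713, 0.702, -0.0, -0.0]
force: [0.5, -0.1, 0.9]
width: 0.0495
grasp_force: 0.7
```

Request:
jog_arm([
  [0,-1,0,0,0,0,50],
  [0,-1,0,0,0,0,50],
  [0,0,0,0,0,0,50],
])

```text
time_s: 4.88
position: [0.51, -0.2652, 0.1573]
tool_rot: [0.713, 0.702, -0.0, -0.0]
force: [1.2, -0.2, 0.3]
width: 0.0499
grasp_force: 0.7
```

Request:
jog_arm([
  [0,-1,0,0,0,0,50],
  [0,-1,0,0,0,0,50],
  [0,0,0,0,0,0,50],
])

```text
time_s: 5.13
position: [0.5092, -0.2652, 0.1574]
tool_rot: [0.712, 0.702, 0.001, 0.001]
force: [6.1, -0.8, -2.7]
width: 0.0499
grasp_force: 3.0
```

Request:
jog_arm([
  [0,-1,0,0,0,0,50],
  [0,-1,0,0,0,0,50],
  [0,0,0,0,0,0,50],
])

```text
time_s: 5.38
position: [0.509, -0.2652, 0.1575]
tool_rot: [0.712, 0.702, 0.002, 0.002]
force: [10.7, -1.9, -6.8]
width: 0.0499
grasp_force: 5.8
```

The force builds while the tool stays still, so it is at the end stop. I'll back off and lift.

Request:
jog_arm([
  [0,5,0,0,0,0,50],
  [0,8,0,0,0,0,50],
  [0,0,-25,0,0,0,50],
  [0,0,-30,0,0,0,50],
  [0,0,-30,0,0,0,75],
])

```text
time_s: 5.8
position: [0.5183, -0.2648, 0.2424]
tool_rot: [0.712, 0.702, -0.001, -0.002]
force: [-0.2, -0.1, -1.0]
width: 0.0609
grasp_force: 0.0
```

Request:
jog_arm([
  [39,2,0,0,0,0,75],
  [40,0,0,0,0,0,75],
  [40,0,0,0,0,0,75],
  [40,0,0,0,0,0,75],
  [40,0,0,0,0,0,75],
])

```text
time_s: 6.22
position: [0.5233, -0.0647, 0.2422]
tool_rot: [0.713, 0.702, -0.001, -0.0]
force: [1.2, -0.6, -0.5]
width: 0.0746
grasp_force: 0.0
```

Request:
jog_arm([
  [40,0,0,0,0,0,75],
  [40,0,0,0,0,0,75],
  [40,0,0,0,0,0,75],
  [40,0,0,0,0,0,75],
  [0,0,0,0,0,0,75],
])

```text
time_s: 6.63
position: [0.5249, 0.1038, 0.243]
tool_rot: [0.708, 0.706, 0.002, -0.002]
force: [0.3, 0.8, 0.6]
width: 0.0746
grasp_force: 0.0
```

```bash
python3 st.py 535 154 150; python3 m.py
```

```text
t 6.63 p [524.9 103.8 243. ] yaw tool x 89.81 z [-0.     0.005 -1.   ] F [0.3 0.8 0.6] w 74.6 g 0.0 q [ 0.24  0.41 -0.69  1.72  0.28  1.12 -0.55]
tool delta [49.8  9.9 93.3]
top
heads [ 538.5 -272.4] [76.  81.8] 88.44 px [361. 215.]
heads [551.8 -66.3] [68.6 68.5] 89.31 px [282. 211.]
celltops [554.5 290.8] [42.8 28.4] 89.45 px [154. 210.]
base/rack [527.1 -25.9] [14.9 35.7] 89.36 px [266. 219.]
base/rack [579.  293.5] [75.3 21.7] 83.76 px [158. 203.]
base/rack [ 549.4 -197.8] [166.9  89.3] 89.43 px [322. 210.]
base/rack [579.2 -28. ] [17.9 32.9] 89.36 px [266. 201.]
base/rack [701.  186.6] [55.8 57.4] 44.81 px [194. 161.]
red n 38 [ 0.5276 -0.2652  0.1776] 0.1801768525488318
h 0.146
c 0.0727
scene
heads [544.7 -65.3] [74.2 75.5] 88.66 px [303. 184.]
heads [ 535.2 -269.2] [85.1 81.3] 89.04 px [367. 156.]
celltops [547.9 291.7] [42.1 35.8] 81.61 px [169. 271.]
celltops [538.5 223.2] [42.1 35.9] 80.33 px [200. 259.]
celltops [529.7 154.4] [43.3 35. ] 82.43 px [229. 248.]
celltops [536.3 -51.9] [53.3 31.8] 42.57 px [299. 209.]
celltops [ 532.5 -269.5] [56.6 38.1] 41.21 px [362. 178.]
amber [533.5 153.6] [42.5 18.9] 83.45 px [228. 247.]
base/rack [539.9 221.3] [221.8  78.9] 81.96 px [200. 278.]
base/rack [693.9 190.1] [55.3 61.1] 61.26 px [183. 227.]
base/rack [701.   77.8] [65.5 28.9] 67.06 px [219. 208.]
base/rack [ 541.1 -169.4] [309.9  91.3] 88.39 px [326. 211.]
red n 46 [ 0.5245 -0.2657  0.1763] 0.18055792389412845
h 0.1451
c 0.0721
```

Run:
```python
from h import *
c=dict(np.load('top0.npz'));W=world(c);z=W[...,2]
def edges(m,h,axis_deg,ext,name):
    k=max(cv2.findContours(m.astype(np.uint8),cv2.RETR_EXTERNAL,cv2.CHAIN_APPROX_NONE)[0],key=len)[:,0]
    P=np.array([ray(c,u,v,h)[:2] for u,v in k])*1000
    a=np.radians(axis_deg);e=np.array([np.cos(a),np.sin(a)]);n=np.array([e[1],-e[0]])
    C=cv2.minAreaRect(P.astype(np.float32))[0];q=(P-C);s=q@e;t=q@n;L=np.ptp(s)/2;out=[]
    for sg in(1,-1):
        sel=(sg*t>np.percentile(sg*t,97)-6)&(abs(s)<L*.85)
        p=np.polyfit(s[sel],t[sel],1);out.append(p);print(name,'edge',sg,'ang',round(axis_deg-np.degrees(np.arctan(p[0])),2),'off',p[1].round(1),sel.sum())
    print(' centre',(C+n*np.mean([o[1] for o in out])).round(1),'s range',s.min().round(1),s.max().round(1))
roi=(W[...,0]>.45)&(W[...,0]<.65)
edges(roi&(z>.008)&(z<.16)&(W[...,1]<-.01)&(W[...,1]>-.35),.014,88.5,0,'base')
edges(roi&(z>.008)&(W[...,1]>.08)&(W[...,1]<.36)&(z<.09),.02,82.4,0,'rack')
for y in(-.066,-.275):
    edges(roi&(z>.138)&(z<.148)&(abs(W[...,1]-y)<.06),.145,88.5,0,'head')
```

```text
base edge 1 ang 88.36 off 43.4 95
base edge -1 ang 88.26 off -43.4 95
 centre [ 548.8 -188.4] s range -170.5 170.3
rack edge 1 ang 82.25 off 33.7 62
rack edge -1 ang 82.36 off -33.6 62
 centre [544.6 223.4] s range -110.8 110.8
head edge 1 ang 89.43 off 34.2 22
head edge -1 ang 86.79 off -33.6 23
 centre [552.1 -66.3] s range -34.5 34.4
head edge 1 ang 89.61 off 33.4 23
head edge -1 ang 86.98 off -32.3 23
 centre [ 545.5 -275.2] s range -35.4 35.5
```

Request:
jog_arm([
  [17,4,0,0,0,0,75],
  [17,3,0,0,0,0,75],
  [15,3,20,0,0,0,75],
  [0,0,20,0,0,6.8,75],
  [0,0,20,0,0,0,75],
])

```text
time_s: 7.15
position: [0.5376, 0.1416, 0.1815]
tool_rot: [0.755, 0.655, -0.0, 0.0]
force: [0.4, -0.1, -0.3]
width: 0.075
grasp_force: 0.0
```

Request:
jog_arm([
  [0,0,20,0,0,0,75],
  [0,0,0,0,0,0,75],
  [0,0,0,0,0,0,75],
])

```text
time_s: 7.4
position: [0.537, 0.1407, 0.1616]
tool_rot: [0.753, 0.658, -0.002, -0.0]
force: [-0.7, 0.5, 1.2]
width: 0.0754
grasp_force: 0.0
```

```bash
python3 st.py 535 154 30
```

```text
t 7.4 p [537.  140.7 161.6] yaw tool x 82.22 z [-0.003 -0.001 -1.   ] F [-0.7  0.5  1.2] w 75.4 g 0.0 q [ 0.1   0.52 -0.61  1.78  0.36  0.96 -0.8 ]
tool delta [ 13.2  -3.4 131.6]
```

Request:
jog_arm([
  [6.5,-1.5,0,0,0,0,75],
  [6.5,-2,0,0,0,0,75],
  [0,0,25,0,0,0,75],
  [0,0,25,0,0,0,75],
  [0,0,0,0,0,0,75],
])

```text
time_s: 7.82
position: [0.534, 0.1555, 0.1099]
tool_rot: [0.753, 0.658, -0.002, -0.001]
force: [-1.4, -0.8, 0.1]
width: 0.0747
grasp_force: 0.0
```

```bash
python3 st.py 535 154 30
python3 - <<'E'
from h import *
c=cam('scene');save(c,'s3.png',(160,320,130,330),3)
E
```

```text
t 7.82 p [534.  155.5 109.9] yaw tool x 82.35 z [-0.004 -0.001 -1.   ] F [-1.4 -0.8  0.1] w 74.7 g 0.0 q [ 0.05  0.58 -0.58  1.84  0.41  0.85 -0.87]
tool delta [-1.3  1.4 79.9]
```

View pics/s3.png

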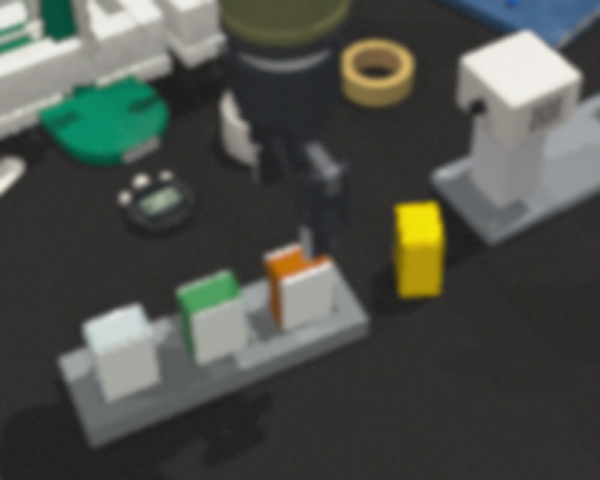

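The amber cell is at crop (300,290), with its white face towards the robot. The gripper is straight above it, so I'll descend.

Request:
jog_arm([
  [-1,1,15,0,0,0,75],
  [0,0,18,0,0,0,75],
  [0,0,18,0,0,0,75],
  [0,0,14,0,0,0,75],
  [0,0,8,0,0,0,75],
])

```text
time_s: 8.28
position: [0.5372, 0.1551, 0.0399]
tool_rot: [0.753, 0.658, 0.001, 0.0]
force: [0.6, -0.1, -0.8]
width: 0.075
grasp_force: 0.0
```

Request:
jog_arm([
  [0,0,5,0,0,0,75],
  [0,0,0,0,0,0,75],
])

```text
time_s: 8.45
position: [0.5369, 0.155, 0.0347]
tool_rot: [0.753, 0.658, 0.0, 0.0]
force: [0.6, -0.1, -0.6]
width: 0.0751
grasp_force: 0.0
```

```bash
python3 st.py 535.2 154 30
```

```text
t 8.45 p [536.9 155.   34.7] yaw tool x 82.32 z [ 0.  0. -1.] F [ 0.6 -0.1 -0.6] w 75.1 g 0.0 q [-0.    0.68 -0.51  1.9   0.5   0.69 -0.95]
tool delta [-1.2 -1.6  4.7]
```

Request:
jog_arm([
  [-1,-1.5,3,0,0,0,60],
  [0,0,0,0,0,0,40],
  [0,0,0,0,0,0,34],
  [0,0,0,0,0,0,34],
  [0,0,0,0,0,0,34],
])

```text
time_s: 8.87
position: [0.535, 0.154, 0.0317]
tool_rot: [0.753, 0.658, 0.0, 0.0]
force: [-0.7, -0.7, 0.8]
width: 0.034
grasp_force: 0.3
```

Request:
jog_arm([
  [0,0,0,0,0,0,31],
  [0,0,0,0,0,0,30],
  [0,0,0,0,0,0,30],
])

```text
time_s: 9.12
position: [0.5345, 0.154, 0.0314]
tool_rot: [0.753, 0.658, -0.0, -0.0]
force: [-2.9, 0.8, 2.6]
width: 0.0301
grasp_force: 1.3
```

Request:
jog_arm([
  [0,0,0,0,0,0,25],
  [0,0,0,0,0,0,20],
  [0,0,0,0,0,0,20],
  [0,0,0,0,0,0,20],
])

```text
time_s: 9.45
position: [0.5345, 0.154, 0.0315]
tool_rot: [0.753, 0.658, -0.0, -0.0]
force: [-3.7, -0.1, 5.3]
width: 0.0291
grasp_force: 59.6
```

```bash
python3 st.py 535.2 154 30
```

```text
t 9.45 p [534.5 154.   31.5] yaw tool x 82.33 z [-0. -0. -1.] F [-3.7 -0.1  5.3] w 29.1 g 59.6 q [-0.    0.68 -0.51  1.91  0.5   0.68 -0.95]
tool delta [0.1 0.7 1.5]
```

Request:
jog_arm([
  [0,0,-4,0,0,0,20],
  [0,0,-8,0,0,0,20],
  [0,0,-12,0,0,0,20],
  [0,0,-16,0,0,0,20],
  [0,0,0,0,0,0,20],
])

```text
time_s: 9.87
position: [0.5369, 0.1545, 0.0741]
tool_rot: [0.753, 0.658, 0.002, 0.001]
force: [0.9, 1.3, -1.5]
width: 0.0293
grasp_force: 59.8
```

```bash
python3 st.py 548.8 -171 205
python3 - <<'E'
from h import *
c=cam('scene');save(c,'s4.png',(160,320,130,330),3)
E
```

```text
t 9.87 p [536.9 154.5  74.1] yaw tool x 82.3 z [ 0.005  0.002 -1.   ] F [ 0.9  1.3 -1.5] w 29.3 g 59.8 q [ 0.03  0.62 -0.55  1.88  0.46  0.76 -0.91]
tool delta [-320.7   56.  -131.4]
```

View pics/s4.png

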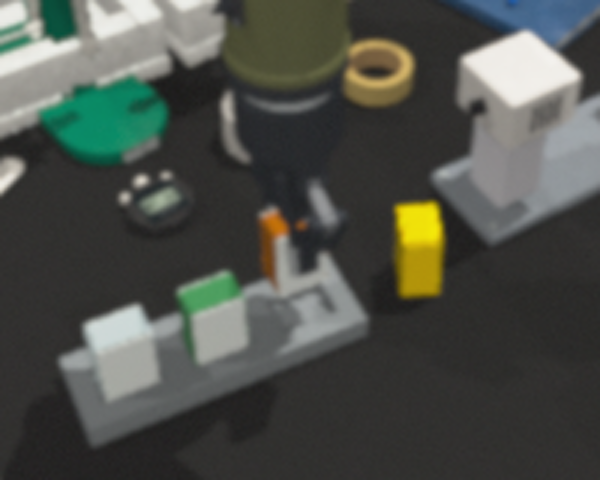

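The amber cell (crop 290,250) is out of its empty pocket (305,300) and gripped on its white faces. I'll lift it above the heads and turn it to the photometer's angle.

Request:
jog_arm([
  [0,0,-20,0,0,0,20],
  [0,0,-30,0,0,0,20],
  [0,0,-30,0,0,0,20],
  [0,0,-30,0,0,-3,20],
  [0,0,-20,0,0,-3,20],
])

```text
time_s: 10.33
position: [0.5356, 0.1541, 0.2034]
tool_rot: [0.717, 0.697, 0.001, 0.001]
force: [-0.4, 1.1, -1.8]
width: 0.0296
grasp_force: 59.7
```

Request:
jog_arm([
  [-10,1,0,0,0,0,20],
  [-20,2,0,0,0,0,20],
  [-25,2,0,0,0,0,20],
  [-25,2,0,0,0,0,20],
  [-25,2,0,0,0,0,20],
])

```text
time_s: 10.75
position: [0.5403, 0.0466, 0.1997]
tool_rot: [0.718, 0.696, -0.001, -0.0]
force: [0.7, -0.1, -2.1]
width: 0.0294
grasp_force: 59.8
```

Request:
jog_arm([
  [-25,2,0,0,0,0,20],
  [-25,2,0,0,0,0,20],
  [-25,2,0,0,0,0,20],
  [-25,2,0,0,0,0,20],
  [-25,2,0,0,0,0,20],
])

```text
time_s: 11.17
position: [0.5464, -0.0788, 0.1996]
tool_rot: [0.718, 0.696, -0.001, -0.001]
force: [0.8, 0.7, -2.1]
width: 0.0294
grasp_force: 59.8
```

Request:
jog_arm([
  [-25,2,0,0,0,0,20],
  [-25,2,0,0,0,0,20],
  [-20,1,0,0,0,0,20],
  [-10,0,0,0,0,0,20],
  [0,0,0,0,0,0,20],
])

```text
time_s: 11.58
position: [0.5487, -0.1602, 0.1996]
tool_rot: [0.719, 0.695, -0.001, -0.001]
force: [-0.5, -0.6, -2.2]
width: 0.0294
grasp_force: 59.8
```

```bash
python3 st.py 548.8 -171 111.5
```

```text
t 11.58 p [ 548.7 -160.2  199.6] yaw tool x 88.01 z [-0.002 -0.001 -1.   ] F [-0.5 -0.6 -2.2] w 29.4 g 59.8 q [ 0.65  0.5  -0.64  1.69  0.34  1.07 -0.13]
tool delta [-10.7   0.6  88.1]
```

Request:
jog_arm([
  [-6,0,0,0,0,0,20],
  [-5,0,0,0,0,0,20],
  [0,0,10,0,0,0,20],
  [0,0,15,0,0,0,20],
  [0,0,0,0,0,0,20],
])

```text
time_s: 12.0
position: [0.548, -0.1667, 0.1735]
tool_rot: [0.717, 0.697, -0.001, -0.002]
force: [-1.1, -0.1, -2.1]
width: 0.0293
grasp_force: 59.8
```

Request:
jog_arm([
  [0,0,15,0,0,0,20],
  [0,0,15,0,0,0,20],
  [0,0,15,0,0,0,20],
  [0,0,10,0,0,0,20],
  [0,0,5,0,0,0,20],
])

```text
time_s: 12.42
position: [0.5489, -0.167, 0.115]
tool_rot: [0.717, 0.697, -0.0, -0.001]
force: [-0.4, -0.2, -2.0]
width: 0.0296
grasp_force: 59.8
```

Request:
jog_arm([
  [0,0,2,0,0,0,20],
  [0,0,0,0,0,0,20],
  [0,0,0,0,0,0,20],
])

```text
time_s: 12.67
position: [0.55, -0.1676, 0.1149]
tool_rot: [0.717, 0.697, 0.0, 0.0]
force: [0.3, -0.9, -1.6]
width: 0.0296
grasp_force: 59.8
```

```bash
python3 st.py 548.8 -171 111.5
python3 - <<'E'
from h import *
c=cam('scene');save(c,'s5.png',(100,250,270,410),4)
W=world(c);z=W[...,2];hsv=cv2.cvtColor(c['frame'],cv2.COLOR_RGB2HSV).astype(int)
m=(abs(W[...,1]+.171)<.05)&(abs(W[...,0]-.549)<.05)&(z>.05)&(hsv[...,1]>120)&(hsv[...,0]<22)
q=W[m]*1000;print('amber',m.sum(),np.percentile(q,[2,50,98],axis=0).round(1))
m=(abs(W[...,1]+.171)<.04)&(abs(W[...,0]-.54)<.05)&(z>.03)&(z<.17)&(hsv[...,1]<50)&(hsv[...,2]>110)
q=W[m]*1000;print('white',m.sum(),np.percentile(q,[2,50,98],axis=0).round(1))
E
```

```text
t 12.67 p [ 550.  -167.6  114.9] yaw tool x 88.33 z [ 0.001 -0.    -1.   ] F [ 0.3 -0.9 -1.6] w 29.6 g 59.8 q [ 0.63  0.6  -0.6   1.79  0.42  0.88 -0.19]
tool delta [-3.5 -1.1  3.4]
amber 186 [[ 531.7 -173.6   97.9]
 [ 551.  -149.9  142.4]
 [ 562.6 -147.2  172.4]]
white 117 [[ 529.1 -183.5   94.1]
 [ 534.7 -156.6  113.7]
 [ 559.5 -148.3  153.2]]
```

View pics/s5.png

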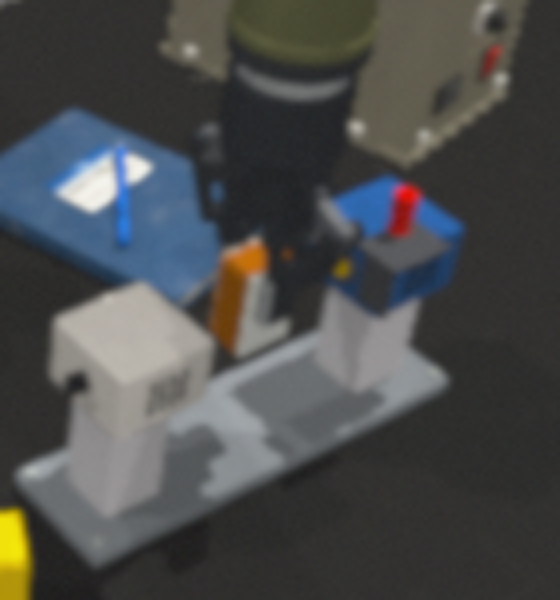

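The amber cell (crop 240,300) is upright between the heads. Its windows face the lamp opening and the detector, and the knob (403,210) is still at the open end. It needs a small trim.

Request:
jog_arm([
  [-2,-1,2,0,0,0,20],
  [0,0,1.5,0,0,0,20],
  [0,0,0,0,0,0,20],
  [0,0,0,0,0,0,20],
  [0,0,0,0,0,0,20],
])

```text
time_s: 13.13
position: [0.5485, -0.1697, 0.1109]
tool_rot: [0.717, 0.697, 0.0, 0.0]
force: [0.5, -0.6, -2.0]
width: 0.0294
grasp_force: 59.8
```

```bash
python3 st.py 548.8 -170 111.5
python3 - <<'E'
from h import *
c=cam('scene');W=world(c);z=W[...,2];hsv=cv2.cvtColor(c['frame'],cv2.COLOR_RGB2HSV).astype(int)
m=(abs(W[...,1]+.15)<.008)&(abs(W[...,0]-.549)<.03)&(z>.05)&(hsv[...,1]>120)&(hsv[...,0]<22)
q=W[m]*1000;print('window',m.sum(),np.percentile(q,[2,50,98],axis=0).round(1))
E
```

```text
t 13.13 p [ 548.5 -169.7  110.9] yaw tool x 88.32 z [ 0.  0. -1.] F [ 0.5 -0.6 -2. ] w 29.4 g 59.8 q [ 0.63  0.6  -0.59  1.79  0.42  0.88 -0.19]
tool delta [-0.3  0.4 -0.6]
window 136 [[ 539.2 -154.8   90. ]
 [ 549.9 -151.5  126.8]
 [ 561.2 -149.1  153.5]]
```

```bash
python3 -c "
from station import job
print(job.job_done())"
```

```text
the job is handed in; nothing more can be done
None
```

The job is handed in, with no verdict returned: the shutter is open to its end stop, and the amber cell is held by its frosted faces, upright and still, centred in the beam to within about 2 mm by camera, at 13 s of the 54 s limit.

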